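Seal the lid of the hardware case

TASK

The lid of the larger grey hardware case has been set on but still stands proud on its rubber gasket. Push it down corner by corner, one corner after another, until it sits flat and fully home all round, then let go. Leave the smaller case and the jar of screws alone.

Things in the scene. Friction and masses are not known exactly. Their poses are not given: they have to be found in the camera images.
- case: Larger grey case, fixed in place, 90 mm high, flat rim 222 (x) by 172 mm (y); origin at the centre of its underside, z up. The black gasket on it first stands 8 mm above the rim. At each corner (88 mm along x, 63 mm along y from the centre) it gives way to a push of about 9 N and stays down where pushed, no spring-back; the rim then stops the lid. A push in the middle meets all four corners.
- lid: Its loose rigid lid: grey plate 206 (x) by 156 (y) by 8 mm, 0.35 kg, a black bar on top (84 mm along x, 18 wide, 26 high), a plug below (3.5 mm play). Origin: centre of the plate's underside, z up; 98 mm above the case's origin at first, 90 fully home. Push on top at 85 mm along x, 60 mm along y from the centre, each corner. As one corner sinks the opposite one rises, until all are down.
- small_case: A smaller case of the same make, 150 x 120 mm and 99 mm high with its bar, already shut; to be left alone. Origin at the centre of its underside.
- screw_jar: A brown glass jar of screws with a steel cap, 52 mm across and 70 mm high, standing between the cases; to be left alone. Origin at the centre of its underside.

How it is judged (in metres and radians):
On the way:
1. one corner of the lid is pushed down ahead of its neighbours, so that the lid slopes along both its length and its width (angle between the x axis of lid and the z axis of case, either way round below 1.5588 rad and angle between the y axis of lid and the z axis of case, either way round below 1.5588 rad), for 0.05 s.
At the end, for the whole second after the job is handed in: The lid lies on the larger case, centred within 10 mm, its underside within 2.5 mm of the rim at the middle, flat to within 0.025 rad (1.4 degrees), and at rest (z of lid in the frame of case between 0.087 and 0.0925 m and angle between the z axis of lid and the z axis of case, either way round below 0.025 rad and horizontal distance between lid and case below 0.01 m and linear speed of lid below 0.02 m/s); the robot touches nothing.
It fails at once if the smaller case or the jar of screws is pushed (jar moved by more than 20 mm, or either struck with more than 5 N) (distance of screw_jar from where it was at the start of the episode above 0.02 m or contact force between any of the arm, the fingers and screw_jar above 5 N or contact force between any of the fingers, the arm and small_case above 5 N).
It also fails if it takes over 48 s, if anything falls off the work surface, if the arm or the gripper's body presses on something with over 40 N, if the wrist force passes 120 N, or if a joint passes its speed limit or range.

ROBOT

A 6-joint arm with a two-finger parallel gripper is mounted at the origin on the work surface. World frame = base frame: x ahead of the robot, y to its left, z up, the work surface at z = 0. Lengths are in mm, angles in rad, forces in N, time in s.
With the tool pointing down it reaches from about 350 to 850 mm from the base axis. Payload 8.1 kg.
Tool frame: the origin (TCP) lies midway between the tips of the shut fingers; the grasp point (between the pads) lies 19 mm behind it; z points along the fingers, y is the line along which they close (so a half turn about z gives the same grasp; the last joint's range is limited). The gripper opens to 85 mm and grips with 20 to 120 N. Pads are 22 mm wide; open, the fingers measure 114 mm over their backs; the gripper's body (76 mm by 85 mm) begins 54 mm behind the grasp point. The pads swing forward as they close: fully open they stand 13 mm farther back than shut.
Start: joints at [1.065, 0.13, 1.488, -0, 1.523, -0.085], TCP at [245.074, 547.671, 231.292] pointing down, gripper open.
Joint ranges: [-2.96, 2.96], [-0.89, 2.26], [0.02, 2.5], [-1.34, 4.48], [0, 2.73], [-2.66, 2.66]. Speed limits (rad/s): [2.39, 2.39, 2.79, 3.14, 3.14, 3.14].

INTERFACE

Orientations are given as a unit quaternion [x, y, z, w].
In Python, from cell import * gives the robot as it stands.
- The arm moves only by the tool arm_command, never from a script. Its argument "motion" is a list of rows, each a list of 7 numbers: the shift along the world's x, y, z in m, then the turn, a rotation vector about the world's x, y, z in rad, then the opening, from 0 (shut) to 1 (fully open). A call has 1 to 12 rows; each row shifts and turns the commanded pose from where the row before left it; what a row does not reach is not made up. A row lasts 1/12 s, in which the tool goes at most 41.7 mm and 7.16 degrees, less where a joint would pass 70% of its speed; a pose out of reach is approached as far as the arm can. A call is refused whole if a number of a shift passes 0.0417 or a number of a turn 0.125, either way. A call with a gripper value outside its range is refused whole. The fingers move at their own pace and stop on an object; the grip force is fixed at half the most. Time passes only in rows, so rows that do not move let the fingers close. It gives the time, the measured TCP pose, the force, the opening and the grip force at its end, in the units of the state.
- observe(): the state, without advancing time (a new reading comes with each control period).
- capture(name): name is "scene" or "top" or "wrist"; returns a dict with "frame" (400x640x3 uint8, red, green, blue), "fx", "fy", "cx", "cy" (pixels), "dist" ([k1, k2, p1, p2, k3] as OpenCV has them; the pictures are not rectified), "R" (3x3) and "t" (3): a world point X has camera coordinates R X + t. Camera axes: x right, y down, z forward; pixel columns grow to the right and rows downward; lengths in mm; the calibration is good to about 2 mm. A picture is of the moment at which its call begins. There is no depth.
- finish_job(): hands the job in; it is judged then, once.
The state is a dict: "time": time; "qpos": joint angles; "joint_velocities": joint speeds; "effort": joint torques, N m; "eef_pos": TCP position; "tool_rot": TCP orientation; "contact_force": force on the tool from outside, world axes, zero at the start; "ft_torque": the same for the moment, N m; "gripper_width": finger opening in mm; "finger_force": force on a finger pad.
Only numpy, scipy, OpenCV 4.12 (cv2) and the standard library are available. Lean on these libraries where they do the work, as an engineer would, in place of code of your own. Each camera call takes 0.05 s, during which the arm holds its last target. There are 200 camera calls.

## Working session

There is one attempt and no reset: what is moved stays moved. The work goes in short steps, Python scripts to look and compute and a tool call to move; the robot and the scene stay as the last step left them, time stands still between calls to the robot, and variables do not carry over. Pictures are saved under pics/ and viewed, at most 10 in all, crops included, and the job is handed in when it is done.

Besides the shell and the picture viewer there is one more tool, called after "Call:" in YAML: its name, and indented under it one key for each argument. arm_command: Moves the arm, as the interface text tells. Its arguments: {"type":"object","properties":{"motion":{"type":"array"}},"required":["motion"]}

```bash
mkdir -p pics; python3 - <<'E'
from cell import *
import cv2
for n in("top","scene"):
    c=capture(n); cv2.imwrite(f"pics/{n}0.png",c["frame"][:,:,::-1])
    print(n,c["fx"],c["cx"],c["cy"],c["dist"],c["R"],c["t"])
print(observe())
E
```

```text
top 474.7072161953091 313.8571245785834 201.54056326752928 [-0.00323425  0.          0.          0.          0.        ] [[ 2.04063055e-02 -9.99791272e-01  9.97731204e-04]
 [-9.99024885e-01 -2.04297220e-02 -3.91395642e-02]
 [ 3.91517781e-02 -1.98064398e-04 -9.99233256e-01]] [ -17.6690068   532.15314345 1002.67865991]
scene 492.2098046425388 321.67620549027316 195.89353968639836 [0.01300717 0.         0.         0.         0.        ] [[-0.29088656  0.95669514 -0.01092809]
 [ 0.74472518  0.21923621 -0.63033316]
 [-0.60064084 -0.19149387 -0.77624782]] [ 169.49232849 -373.15495378 1182.56475218]
{'time': 0.1, 'qpos': array([ 1.06458273e+00,  1.31066352e-01,  1.48917302e+00,  7.07431573e-06,
        1.52300634e+00, -8.53898106e-02]), 'joint_velocities': array([ 1.32457871e-03, -7.18999730e-04, -1.90173654e-03,  3.91686460e-04,
       -3.57336670e-05,  4.22569624e-04]), 'effort': array([ 1.07069864e-03, -5.70952606e+01, -5.01941264e+01, -1.16524266e-04,
        8.30930192e-03, -1.71054999e-06]), 'eef_pos': array([244.83827296, 547.22980061, 230.35940638]), 'tool_rot': array([ 2.08862822e-01,  9.77944599e-01, -7.89600496e-04, -2.44317949e-04]), 'contact_force': array([-0.97070615, -0.25692212,  0.14170493]), 'ft_torque': array([-0.0482976 ,  0.03932863, -0.00187625]), 'finger_force': 0.0, 'gripper_width': 85.41340819887324}
```

View pics/top0.png

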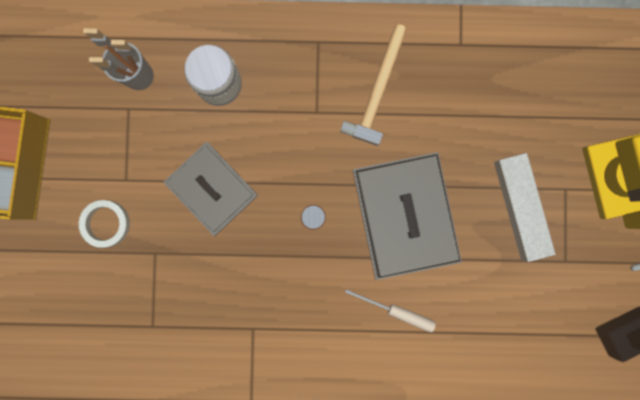

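View pics/scene0.png

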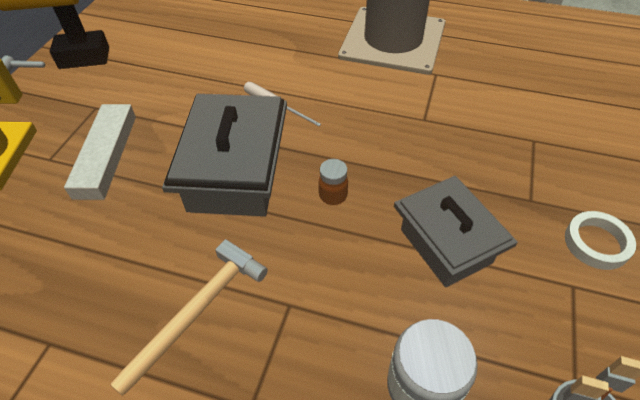

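```bash
cat >h.py <<'E'
from cell import *
import cv2, numpy as np
def K(c): return np.array([[c["fx"],0,c["cx"]],[0,c["fy"],c["cy"]],[0,0,1]])
def ray(c,uv,z):
    n=cv2.undistortPoints(np.array(uv,float).reshape(-1,1,2),K(c),np.array(c["dist"])).reshape(-1,2)
    d=np.c_[n,np.ones(len(n))]@c["R"]; C=-c["R"].T@c["t"]
    return C+d*((z-C[2])/d[:,2])[:,None]
def proj(c,P):
    return cv2.projectPoints(np.array(P,float).reshape(-1,3),cv2.Rodrigues(c["R"])[0],np.array(c["t"],float),K(c),np.array(c["dist"]))[0].reshape(-1,2)
E
python3 - <<'E'
from h import *
c=capture("top"); f=c["frame"]
hsv=cv2.cvtColor(f,cv2.COLOR_RGB2HSV)
m=((hsv[:,:,1]<70)&(hsv[:,:,2]<140)).astype(np.uint8)
m[:, :335]=0; m[:,480:]=0; m[:148]=0; m[285:]=0
m=cv2.morphologyEx(m,cv2.MORPH_OPEN,np.ones((5,5)))
cs=max(cv2.findContours(m,0,2)[0],key=cv2.contourArea)
P=ray(c,cs.reshape(-1,2),90)[:,:2]
r=cv2.minAreaRect(P.astype(np.float32)); print(r)
box=cv2.boxPoints(r); print(box)
i=np.argmax(np.linalg.norm(np.diff(box[:3],axis=0),axis=1))
d=box[i+1]-box[i]; a=np.arctan2(d[1],d[0]); 
a=(a+np.pi/2)%np.pi-np.pi/2
ctr=np.array(r[0]); print("yaw",a,ctr)
ux=np.array([np.cos(a),np.sin(a)]);uy=np.array([-ux[1],ux[0]])
s=capture("scene")
for sx,sy in((1,1),(1,-1),(-1,-1),(-1,1)):
    print(sx,sy,"push",ctr+85*sx*ux+60*sy*uy)
for n,q in(("top",c),("scene",s)):
    im=q["frame"][:,:,::-1].copy()
    for hx,hy,z,col in((111,86,90,(0,0,255)),(103,78,106,(0,255,0)),(85,60,106,(255,255,0))):
        pts=[np.r_[ctr+hx*sx*ux+hy*sy*uy,z] for sx,sy in((1,1),(1,-1),(-1,-1),(-1,1))]
        cv2.polylines(im,[np.round(proj(q,pts)*16).astype(int)],True,col,1,shift=4)
    x0,y0=(340,140) if n=="top" else (150,80)
    cv2.imwrite(f"pics/{n}1.png",cv2.resize(im[y0:y0+145,x0:x0+150],None,fx=4,fy=4))
    del im
print("jar",ray(c,[[313,217]],70),"small",ray(c,[[210,189]],80))
E
python3 -c "
import cv2,numpy as np
cv2.imwrite('pics/both1.png',cv2.resize(np.hstack([cv2.imread('pics/top1.png'),cv2.imread('pics/scene1.png')]),(800,387)))"
```

```text
((506.14923095703125, -188.9723358154297), (221.21316528320312, 173.0414276123047), 12.572300910949707)
[[ 379.36166 -128.6021 ]
 [ 417.02783 -297.49435]
 [ 632.93677 -249.34258]
 [ 595.2706   -80.45032]]
yaw 0.21942806 [ 506.14923096 -188.97233582]
1 1 push [ 576.05082798 -111.90893555]
1 -1 push [ 602.17140102 -229.03159332]
-1 -1 push [ 436.24763393 -266.03573608]
-1 1 push [ 410.12706089 -148.91307831]
jar [[499.00438398  -5.69810737  70.        ]] small [[550.41521111 200.30140434  80.        ]]
```

View pics/both1.png

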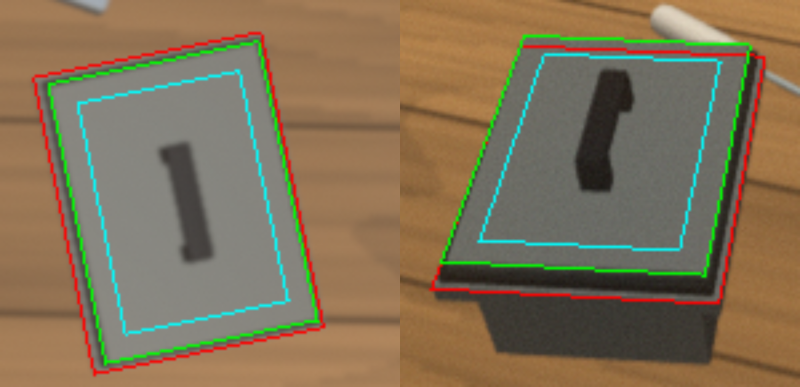

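Call:
arm_command:
  motion:
    - [0.0166,-0.033,0,0,0,0,0]
    - [0.0166,-0.033,0,0,0,0,0]
    - [0.0166,-0.033,0,0,0,0,0]
    - [0.0166,-0.033,0,0,0,0,0]
    - [0.0166,-0.033,0,0,0,0,0]
    - [0.0166,-0.033,0,0,0,0,0]
    - [0.0166,-0.033,0,0,0,0,0]
    - [0.0166,-0.033,0,0,0,0,0]
    - [0.0166,-0.033,0,0,0,0,0]
    - [0.0166,-0.033,0,0,0,0,0]
    - [0.0166,-0.033,0,0,0,0,0]
    - [0.0166,-0.033,0,0,0,0,0]

```text
time: 1.2
eef_pos: [444.6, 149.9, 231.3]
tool_rot: [0.209, 0.978, 0.0, 0.0]
contact_force: [-0.2, 0.3, 0.4]
gripper_width: 0.2
finger_force: 0.0
```

Call:
arm_command:
  motion:
    - [0.0166,-0.033,0,0,0,0,0]
    - [0.0166,-0.033,0,0,0,0,0]
    - [0.0166,-0.033,0,0,0,0,0]
    - [0.0166,-0.033,0,0,0,0,0]
    - [0.0166,-0.033,0,0,0,0,0]
    - [0.0166,-0.033,0,0,0,0,0]
    - [0.0166,-0.033,-0.02,0,0,0,0]
    - [0.0166,-0.033,-0.03,0,0,0,0]
    - [0,0,-0.03,0,0,0,0]
    - [0,0,0,0,0,0,0]
    - [0,0,0,0,0,0,0]

```text
time: 2.12
eef_pos: [572.9, -107.6, 152.9]
tool_rot: [0.209, 0.978, 0.0, -0.003]
contact_force: [-0.5, 0.0, 0.4]
gripper_width: 0.3
finger_force: 0.0
```

Call:
arm_command:
  motion:
    - [0.003,-0.004,-0.015,0,0,0,0]
    - [0,0,-0.015,0,0,0,0]
    - [0,0,-0.01,0,0,0,0]
    - [0,0,-0.004,0,0,0,0]
    - [0,0,-0.002,0,0,0,0]
    - [0,0,-0.001,0,0,0,0]
    - [0,0,-0.001,0,0,0,0]
    - [0,0,-0.001,0,0,0,0]
    - [0,0,-0.001,0,0,0,0]
    - [0,0,0,0,0,0,0]
    - [0,0,0,0,0,0,0]

```text
time: 3.03
eef_pos: [578.4, -112.0, 105.9]
tool_rot: [0.209, 0.978, 0.0, 0.001]
contact_force: [-0.9, 1.4, 4.1]
gripper_width: 0.2
finger_force: 2.1
```

Call:
arm_command:
  motion:
    - [0,0,-0.001,0,0,0,0]
    - [0,0,-0.001,0,0,0,0]
    - [0,0,-0.001,0,0,0,0]
    - [0,0,-0.001,0,0,0,0]
    - [0,0,-0.001,0,0,0,0]
    - [0,0,-0.001,0,0,0,0]
    - [0,0,0,0,0,0,0]
    - [0,0,0,0,0,0,0]

```text
time: 3.7
eef_pos: [578.6, -111.8, 100.6]
tool_rot: [0.209, 0.978, 0.0, 0.001]
contact_force: [-3.0, 3.1, 8.6]
gripper_width: -0.1
finger_force: 4.6
```

Call:
arm_command:
  motion:
    - [0,0,-0.001,0,0,0,0]
    - [0,0,-0.001,0,0,0,0]
    - [0,0,-0.001,0,0,0,0]
    - [0,0,0,0,0,0,0]
    - [0,0,0,0,0,0,0]

```text
time: 4.12
eef_pos: [578.8, -111.8, 99.4]
tool_rot: [0.209, 0.978, 0.0, 0.001]
contact_force: [-8.9, 4.5, 22.1]
gripper_width: -0.1
finger_force: 10.8
```

```bash
python3 - <<'E'
from h import *
c=capture("scene"); cv2.imwrite("pics/s2.png",cv2.resize(c["frame"][60:240,130:370,::-1],None,fx=3,fy=3))
E
```

```text
(no output)
```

View pics/s2.png

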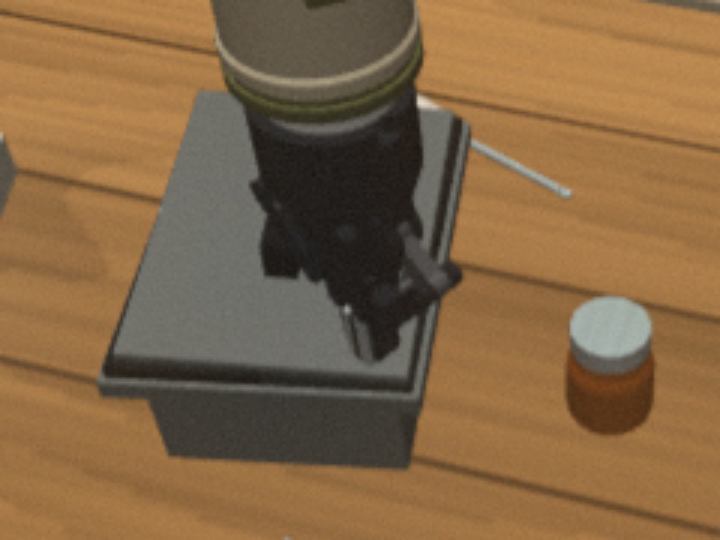

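Call:
arm_command:
  motion:
    - [0,0,0.015,0,0,0,0]
    - [0,0,0.015,0,0,0,0]
    - [0.006,-0.029,0,0,0,0,0]
    - [0.006,-0.029,0,0,0,0,0]
    - [0.006,-0.029,0,0,0,0,0]
    - [0.005,-0.03,0,0,0,0,0]
    - [0,0,0,0,0,0,0]
    - [0,0,-0.008,0,0,0,0]
    - [0,0,-0.008,0,0,0,0]
    - [0,0,0,0,0,0,0]
    - [0,0,0,0,0,0,0]

```text
time: 5.08
eef_pos: [599.9, -227.3, 108.5]
tool_rot: [0.208, 0.978, 0.0, -0.001]
contact_force: [-1.4, 0.6, -0.0]
gripper_width: -0.1
finger_force: 0.0
```

Call:
arm_command:
  motion:
    - [0.001,-0.001,-0.002,0,0,0,0]
    - [0,0,-0.001,0,0,0,0]
    - [0,0,-0.001,0,0,0,0]
    - [0,0,-0.001,0,0,0,0]
    - [0,0,-0.001,0,0,0,0]
    - [0,0,-0.001,0,0,0,0]
    - [0,0,-0.001,0,0,0,0]
    - [0,0,-0.001,0,0,0,0]
    - [0,0,-0.001,0,0,0,0]
    - [0,0,-0.001,0,0,0,0]
    - [0,0,0,0,0,0,0]
    - [0,0,0,0,0,0,0]

```text
time: 6.08
eef_pos: [602.5, -229.7, 100.5]
tool_rot: [0.209, 0.978, 0.0, 0.001]
contact_force: [-1.6, 2.5, 6.5]
gripper_width: -0.4
finger_force: 3.0
```

Call:
arm_command:
  motion:
    - [0,0,-0.001,0,0,0,0]
    - [0,0,-0.001,0,0,0,0]
    - [0,0,-0.001,0,0,0,0]
    - [0,0,-0.001,0,0,0,0]
    - [0,0,0,0,0,0,0]
    - [0,0,0,0,0,0,0]

```text
time: 6.58
eef_pos: [602.7, -229.8, 98.8]
tool_rot: [0.209, 0.978, -0.0, 0.001]
contact_force: [-7.8, 5.9, 20.8]
gripper_width: -0.1
finger_force: 10.0
```

Call:
arm_command:
  motion:
    - [0,0,0.02,0,0,0,0]
    - [0,0,0.02,0,0,0,0]
    - [-0.034,-0.008,0,0,0,0,0]
    - [-0.034,-0.007,0,0,0,0,0]
    - [-0.034,-0.007,0,0,0,0,0]
    - [-0.034,-0.007,0,0,0,0,0]
    - [-0.031,-0.007,0,0,0,0,0]
    - [0,0,-0.01,0,0,0,0]
    - [0,0,-0.01,0,0,0,0]
    - [0,0,0,0,0,0,0]
    - [0,0,0,0,0,0,0]

```text
time: 7.5
eef_pos: [435.2, -265.4, 114.4]
tool_rot: [0.209, 0.978, 0.0, -0.001]
contact_force: [-0.3, 1.3, -0.3]
gripper_width: 0.1
finger_force: 0.0
```

Call:
arm_command:
  motion:
    - [0.001,0,-0.003,0,0,0,0]
    - [0,0,-0.002,0,0,0,0]
    - [0,0,-0.002,0,0,0,0]
    - [0,0,-0.001,0,0,0,0]
    - [0,0,-0.001,0,0,0,0]
    - [0,0,-0.001,0,0,0,0]
    - [0,0,-0.001,0,0,0,0]
    - [0,0,-0.001,0,0,0,0]
    - [0,0,-0.001,0,0,0,0]
    - [0,0,-0.001,0,0,0,0]
    - [0,0,0,0,0,0,0]
    - [0,0,0,0,0,0,0]

```text
time: 8.5
eef_pos: [436.1, -266.1, 102.2]
tool_rot: [0.209, 0.978, -0.0, 0.0]
contact_force: [-2.8, 2.2, 7.8]
gripper_width: 0.1
finger_force: 3.9
```

Call:
arm_command:
  motion:
    - [0,0,-0.001,0,0,0,0]
    - [0,0,-0.001,0,0,0,0]
    - [0,0,-0.001,0,0,0,0]
    - [0,0,-0.001,0,0,0,0]
    - [0,0,-0.001,0,0,0,0]
    - [0,0,0,0,0,0,0]
    - [0,0,0,0,0,0,0]

```text
time: 9.08
eef_pos: [436.2, -266.4, 99.1]
tool_rot: [0.209, 0.978, -0.0, 0.0]
contact_force: [-10.4, 6.4, 24.6]
gripper_width: 0.1
finger_force: 11.5
```

Next corner D at (410,-149): shift (-26, +117).

Call:
arm_command:
  motion:
    - [0,0,0.02,0,0,0,0]
    - [0,0,0.015,0,0,0,0]
    - [-0.007,0.03,0,0,0,0,0]
    - [-0.007,0.03,0,0,0,0,0]
    - [-0.006,0.029,0,0,0,0,0]
    - [-0.006,0.028,0,0,0,0,0]
    - [0,0,0,0,0,0,0]
    - [0,0,-0.01,0,0,0,0]
    - [0,0,-0.008,0,0,0,0]
    - [0,0,0,0,0,0,0]
    - [0,0,0,0,0,0,0]

```text
time: 10.0
eef_pos: [409.2, -149.3, 112.0]
tool_rot: [0.209, 0.978, 0.0, -0.001]
contact_force: [-0.2, 0.6, 0.2]
gripper_width: -0.2
finger_force: 0.0
```

Call:
arm_command:
  motion:
    - [0,0,-0.002,0,0,0,0]
    - [0,0,-0.002,0,0,0,0]
    - [0,0,-0.001,0,0,0,0]
    - [0,0,-0.001,0,0,0,0]
    - [0,0,-0.001,0,0,0,0]
    - [0,0,-0.001,0,0,0,0]
    - [0,0,-0.001,0,0,0,0]
    - [0,0,0,0,0,0,0]
    - [0,0,0,0,0,0,0]

```text
time: 10.75
eef_pos: [409.9, -149.2, 104.7]
tool_rot: [0.209, 0.978, -0.0, 0.0]
contact_force: [-3.2, -0.3, 4.6]
gripper_width: -0.3
finger_force: 2.4
```

Call:
arm_command:
  motion:
    - [0,0,-0.001,0,0,0,0]
    - [0,0,-0.001,0,0,0,0]
    - [0,0,-0.001,0,0,0,0]
    - [0,0,-0.001,0,0,0,0]
    - [0,0,-0.001,0,0,0,0]
    - [0,0,-0.001,0,0,0,0]
    - [0,0,-0.001,0,0,0,0]
    - [0,0,0,0,0,0,0]
    - [0,0,0,0,0,0,0]

```text
time: 11.5
eef_pos: [409.7, -149.1, 98.1]
tool_rot: [0.209, 0.978, -0.0, -0.0]
contact_force: [-7.7, 1.8, 11.3]
gripper_width: 0.2
finger_force: 5.9
```

Call:
arm_command:
  motion:
    - [0,0,-0.001,0,0,0,0]
    - [0,0,-0.001,0,0,0,0]
    - [0,0,0,0,0,0,0]
    - [0,0,0,0,0,0,0]

```text
time: 11.83
eef_pos: [409.8, -149.1, 98.0]
tool_rot: [0.209, 0.978, -0.0, -0.0]
contact_force: [-17.5, 6.5, 31.9]
gripper_width: 0.1
finger_force: 15.6
```

Call:
arm_command:
  motion:
    - [0,0,0.015,0,0,0,0]
    - [0,0,0.015,0,0,0,0]
    - [0.034,0.008,0,0,0,0,0]
    - [0.034,0.008,0,0,0,0,0]
    - [0.034,0.007,0,0,0,0,0]
    - [0.034,0.007,0,0,0,0,0]
    - [0.03,0.007,0,0,0,0,0]
    - [0,0,0,0,0,0,0]
    - [0,0,-0.01,0,0,0,0]
    - [0,0,-0.01,0,0,0,0]
    - [0,0,0,0,0,0,0]
    - [0,0,0,0,0,0,0]

```text
time: 12.83
eef_pos: [573.9, -112.0, 103.7]
tool_rot: [0.209, 0.978, 0.0, -0.001]
contact_force: [-0.3, -0.4, 0.6]
gripper_width: -0.0
finger_force: 0.0
```

Call:
arm_command:
  motion:
    - [0,0,-0.002,0,0,0,0]
    - [0,0,-0.002,0,0,0,0]
    - [0,0,-0.001,0,0,0,0]
    - [0,0,-0.001,0,0,0,0]
    - [0,0,-0.001,0,0,0,0]
    - [0,0,-0.001,0,0,0,0]
    - [0,0,-0.001,0,0,0,0]
    - [0,0,0,0,0,0,0]
    - [0,0,0,0,0,0,0]

```text
time: 13.58
eef_pos: [576.1, -112.1, 98.1]
tool_rot: [0.209, 0.978, -0.0, 0.0]
contact_force: [-7.9, 2.0, 13.5]
gripper_width: 0.3
finger_force: 6.8
```

Call:
arm_command:
  motion:
    - [0,0,-0.001,0,0,0,0]
    - [0,0,0,0,0,0,0]
    - [0,0,0.015,0,0,0,0]
    - [0,0,0.01,0,0,0,0]
    - [0.007,-0.029,0,0,0,0,0]
    - [0.007,-0.029,0,0,0,0,0]
    - [0.006,-0.029,0,0,0,0,0]
    - [0.006,-0.03,0,0,0,0,0]
    - [0,0,0,0,0,0,0]
    - [0,0,-0.01,0,0,0,0]
    - [0,0,-0.008,0,0,0,0]
    - [0,0,0,0,0,0,0]

```text
time: 14.58
eef_pos: [600.2, -227.2, 99.0]
tool_rot: [0.209, 0.978, 0.001, -0.002]
contact_force: [-0.5, -0.2, -0.7]
gripper_width: -0.2
finger_force: 0.0
```

Call:
arm_command:
  motion:
    - [0,0,-0.002,0,0,0,0]
    - [0,0,-0.002,0,0,0,0]
    - [0,0,-0.001,0,0,0,0]
    - [0,0,-0.001,0,0,0,0]
    - [0,0,-0.001,0,0,0,0]
    - [0,0,0,0,0,0,0]
    - [0,0,0,0,0,0,0]

```text
time: 15.17
eef_pos: [602.1, -228.0, 98.1]
tool_rot: [0.208, 0.978, 0.0, 0.0]
contact_force: [-9.6, 5.6, 17.3]
gripper_width: -0.0
finger_force: 8.8
```

Call:
arm_command:
  motion:
    - [0,0,0.02,0,0,0,0]
    - [0,0,0.01,0,0,0,0]
    - [-0.034,-0.008,0,0,0,0,0]
    - [-0.034,-0.008,0,0,0,0,0]
    - [-0.034,-0.007,0,0,0,0,0]
    - [-0.034,-0.007,0,0,0,0,0]
    - [-0.03,-0.007,0,0,0,0,0]
    - [0,0,0,0,0,0,0]
    - [0,0,-0.01,0,0,0,0]
    - [0,0,-0.01,0,0,0,0]
    - [0,0,0,0,0,0,0]

```text
time: 16.08
eef_pos: [435.7, -264.8, 102.7]
tool_rot: [0.208, 0.978, 0.001, -0.001]
contact_force: [-0.7, 0.9, -0.0]
gripper_width: -0.3
finger_force: 0.0
```

Call:
arm_command:
  motion:
    - [0,0,-0.002,0,0,0,0]
    - [0,0,-0.002,0,0,0,0]
    - [0,0,-0.001,0,0,0,0]
    - [0,0,-0.001,0,0,0,0]
    - [0,0,-0.001,0,0,0,0]
    - [0,0,-0.001,0,0,0,0]
    - [0,0,-0.001,0,0,0,0]
    - [0,0,0,0,0,0,0]
    - [0,0,0,0,0,0,0]

```text
time: 16.83
eef_pos: [436.3, -266.0, 98.0]
tool_rot: [0.209, 0.978, -0.0, 0.0]
contact_force: [-5.3, 6.0, 15.4]
gripper_width: 0.1
finger_force: 7.2
```

All four corners stop at about 98 mm, so the lid is home. I'll retreat, then check.

Call:
arm_command:
  motion:
    - [0,0,0.02,0,0,0,0]
    - [0,0,0.03,0,0,0,0]
    - [0,0,0.03,0,0,0,0]
    - [0,0,0.03,0,0,0,0]
    - [0,-0.02,0.02,0,0,0,0]
    - [0,-0.02,0,0,0,0,0]
    - [0,0,0,0,0,0,0]
    - [0,0,0,0,0,0,0]

```text
time: 17.5
eef_pos: [435.9, -306.6, 226.4]
tool_rot: [0.21, 0.978, -0.0, 0.0]
contact_force: [0.2, 0.2, 0.5]
gripper_width: -0.3
finger_force: 0.0
```

```bash
python3 - <<'E'
from h import *
c=capture("scene"); cv2.imwrite("pics/s3.png",cv2.resize(c["frame"][60:240,130:370,::-1],None,fx=3,fy=3))
E
```

```text
(no output)
```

View pics/s3.png

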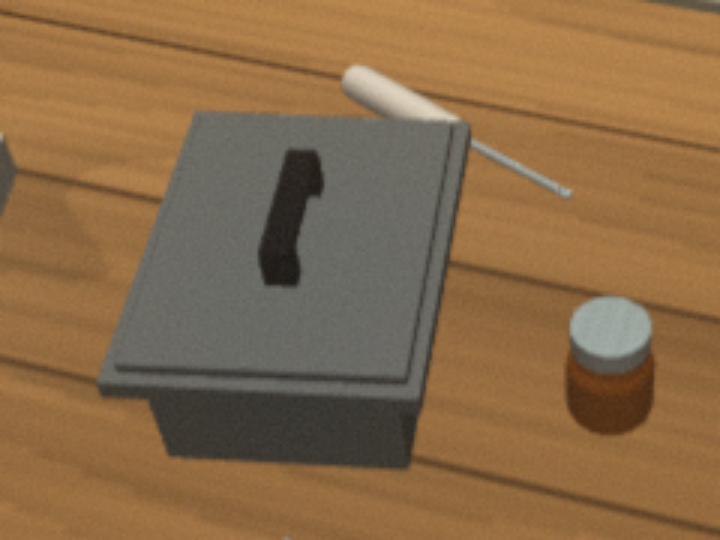

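The picture shows the lid flat on the rim: no black gasket along the front edge (y≈370) or the right edge (x≈430). The jar is still at about (610,365), and the arm is clear.

```bash
python3 -c "
from cell import *
print(finish_job())"
```

```text
the job is handed in; nothing more can be done
None
```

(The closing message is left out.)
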